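Twist a stuck heat-sink plug out of a welded head tube and stand it back in the row

ROBOT

A 7-joint arm with a two-finger parallel gripper is mounted at the origin on the work surface. World frame = base frame: x ahead of the robot, y to its left, z up, the work surface at z = 0. Lengths are in m, angles in rad, forces in N, time in s.
With the tool pointing down it reaches from about 0.4 to 0.875 m from the base axis. Payload 19.3 kg.
Tool frame: the origin (TCP) lies midway between the tips of the shut fingers; the grasp point (between the pads) lies 19 mm behind it; z points along the fingers, y is the line along which they close (so a half turn about z gives the same grasp; the last joint's range is limited). The gripper opens to 85 mm and grips with 20 to 120 N. Pads are 22 mm wide; open, the fingers measure 114 mm over their backs; the gripper's body (76 mm by 85 mm) begins 54 mm behind the grasp point. The pads swing forward as they close: fully open they stand 13 mm farther back than shut.
Start: joints at [1.036, 0.521, -0.036, 1.599, 0.021, 1.021, -0.113], TCP at [0.28, -0.559, 0.231] pointing down, gripper open.
Joint ranges: [-2.91, 2.91], [-0.3, 2.13], [-1.5, 1.42], [0.17, 2.43], [-1.26, 4.41], [0.16, 1.93], [-2.52, 2.52]. Speed limits (rad/s): [1.89, 1.89, 2.39, 2.39, 3.01, 3.01, 3.01].

INTERFACE

Orientations are given as [roll, pitch, yaw] about the fixed x, y, z axes, in that order (R = Rz(yaw) Ry(pitch) Rx(roll)).
In Python, from workcell import * gives the robot as it stands. The module is installed in compiled form; this text tells all that it offers.
- The arm moves only by the tool play_rows, never from a script. Its argument "deltas" is a list of rows, each a list of 7 numbers: the shift along the tool's x, y, z in units of 500 mm (1.0 is 500 mm), then the turn, a rotation vector about the tool's x, y, z in units of 120 degrees (1.0 is 120 degrees), then the closure, from 0 (fully open) to 1 (shut). A call has 1 to 10 rows; each row is the pose to reach, as a shift and turn from the pose commanded when the call began, along the tool's axes at that moment; what a row does not reach only later rows make up. A row lasts 1/10 s, in which the tool goes at most 50 mm and 8.59 degrees, less where a joint would pass 70% of its speed; a pose out of reach is approached as far as the arm can. A call with a number of a shift or a turn outside -1 to 1 is refused whole. A call with a gripper value outside its range is refused whole. The fingers move at their own pace and stop on an object; "newtons" is the grip in N (left out, the last holds). Time passes only in rows, so rows that repeat a pose let the fingers close. It gives the time, the measured TCP pose, the force, the opening and the grip force at its end, in the units of the state.
- observe(): the state, without advancing time (a new reading comes with each control period).
- grab_frame(name): name is "scene" or "top" or "wrist"; returns the picture (480x640x3 uint8, red, green, blue); there is no depth.
- get_calibration(name): a dict with "fovy" (degrees; the focal length in pixels is half the picture's height over the tangent of half this angle, whatever the lens; pixels are square), "cx", "cy" (the principal point, pixels), "k1" (the pictures are not rectified: a ray, as slopes to the right and down, at radius r is drawn at 1 + k1 r^2 times it, then the intrinsics apply), "xyz" and "rotation" of the camera in the world. Camera axes: x right, y down, z forward; pixel columns grow to the right and rows downward; lengths in m; the calibration is good to about 2 mm. A picture is of the moment at which its call begins: read the wrist's pose just before it. get_calibration takes no time and is no camera call; for the wrist camera it gives the pose at the moment of the call.
- job_done(): hands the job in; it is judged then, once.
The state is a dict: "clock": time; "qpos": joint angles; "qd": joint speeds; "joint_efforts": joint torques, N m; "position": TCP position; "tool_rot": TCP orientation; "force": force on the tool from outside, world axes, zero at the start; "moment": the same for the moment, N m; "grip_width": finger opening in m; "finger_force": force on a finger pad.
Only numpy, scipy, OpenCV 4.12 (cv2) and the standard library are available. Lean on these libraries where they do the work, as an engineer would, in place of code of your own. Each camera call takes 0.05 s, during which the arm holds its last target. There are 200 camera calls.

TASK

The aluminium heat-sink plug has shrunk tight in the mouth of the leaning head tube: work it loose by twisting it to and fro by its ribbed head while pulling lightly along the tube's axis, and draw it out. The tube block only stands on its two dowels with nothing holding it down, so do not lift it off its plate. Then stand the plug upright, shank down, on the plywood board midway between the larger and the smaller plug and in line with them, without dropping it or disturbing those two, the steel ring beside them or the scraper.

Things in the scene. Friction and masses are not known exactly. Their poses are not given: they have to be found in the camera images.
- plug: aluminium heat-sink plug, 240 g, round about z, stuck shank first in the leaning head tube. Origin: centre of the shank's foot, z along its axis to the head. From the foot: shank 33 mm diameter, 28 mm long; flange 46 mm, 5 mm thick; ribbed head 50 mm diameter, 28 mm tall (z 33 to 61 mm); brass purge elbow to z 74 mm, within 10 mm of the axis. At the start the flange rests on the tube's rim.
- plug_head (a point): centre of the plug's ribbed head, on its axis, 47 mm from the foot: where to grip. The shank is held by dry friction: a straight pull slides it at 22 to 44 N, turning it alone takes 0.35 to 0.75 N m. While it turns, a pull along the axis of 6 to 10 N (2 N of it the plug's weight) draws it out 1.5 to 5 mm per radian; it stays where left. Tight until 18 mm are out, then easing, free at 23 mm.
- tube_mouth (a point): centre of the rim of the steel head tube (38 mm outside, 34 mm bore), about 143 mm above the table; z is the tube's axis, pointing out of the mouth, leaning 25 degrees from vertical, roughly towards the robot. 45 mm of tube stand out of an aluminium tube block 72 x 64 mm, whose foot (138 x 60 mm) sits on a plate 170 x 120 x 12 mm bolted to the table
- tube_block (a joint): how far the tube block has been lifted straight up off its plate (m), 0 = standing on the plate. It weighs about 1.3 kg with the tube; its two dowels keep it from turning or sliding, but it lifts when pulled upwards with more than its weight, 11 to 15 N
- board: plywood board fixed on the table, 360 x 100 x 10 mm; origin at the centre of its underside, x along its length, z up. The larger and the smaller plug stand on its long centre line, about 90 mm either side of its centre, either one at either end
- board_mid (a point): centre of the board's upper face: the spot midway between the two other plugs
- plug_large: the larger plug of the set, standing loose on the board on its shank: shank 44 mm diameter, flange 55 mm, head 60 mm diameter, 28 mm tall, 74 mm overall height with elbow; origin at the centre of its foot, z up
- plug_small: the smaller plug of the set, standing loose on the board on its shank: shank 28 mm diameter, flange 37 mm, head 42 mm diameter, 28 mm tall, 74 mm overall height with elbow; origin at the centre of its foot, z up
- spacer: loose steel spacer ring, 36 mm diameter, 20 mm tall, on the board 155 mm from its centre towards its -x end; origin at the centre of its underside
- scraper: loose screwdriver-shaped scraper, about 190 mm long, lying on the table between the fixture plate and the board, pointing away from the robot

How it is judged:
On the way, in this order (a step that is already met when the one before it is completed fails the run):
1. the plug is turned at least 10 degrees either way while still at least 16 mm deep in the tube (angle between the x axis of plug and the x axis of tube_mouth, either way round above 0.17 rad and z of plug in the frame of tube_mouth between -0.032 and -0.016 m and x of plug in the frame of tube_mouth between -0.005 and 0.005 m and y of plug in the frame of tube_mouth between -0.005 and 0.005 m).
2. the plug is drawn right out of the tube, its foot at least 4 mm beyond the rim along the tube's axis (z of plug in the frame of tube_mouth above 0.004 m and value of joint tube_block below 0.004 m), for 0.1 s.
At the end, for the whole second after the job is handed in: the plug stands upright (within 3 degrees) and still, shank down on the board, within 18 mm of midway along the row and 15 mm of its line; the larger and the smaller plug stand upright where they were (within 12 mm); the tube block stands on its plate (within 1.5 mm) (x of plug in the frame of board_mid between -0.018 and 0.018 m and y of plug in the frame of board_mid between -0.015 and 0.015 m and z of plug in the frame of board_mid between -0.003 and 0.003 m and angle between each of plug, plug_large, plug_small's own z axis and vertical below 0.06 rad and linear speed of plug below 0.02 m/s and value of joint tube_block below 0.0015 m); the robot touches nothing.
It fails at once if the tube block is lifted more than 4 mm off its plate (value of joint tube_block above 0.004 m).
It fails at once if the plug falls freely more than 15 mm above the board (contact force between plug and anything else below 0.01 N and z of plug in the frame of board_mid above 0.015 m).
It fails at once if the larger or the smaller plug is moved more than 12 mm (distance of any of plug_large, plug_small from where it was at the start of the episode above 0.012 m).
It fails at once if the spacer ring or the scraper is moved more than 25 mm (distance of any of spacer, scraper from where it was at the start of the episode above 0.025 m).
It also fails if it takes over 70 s, if anything falls off the work surface, if the arm or the gripper's body presses on something with over 40 N, if the wrist force passes 120 N, or if a joint passes its speed limit or range.

## Working session

There is one attempt and no reset: what is moved stays moved. The work goes in short steps, Python scripts to look and compute and a tool call to move; the robot and the scene stay as the last step left them, time stands still between calls to the robot, and variables do not carry over. Pictures are saved under pics/ and viewed, at most 10 in all, crops included, and the job is handed in when it is done.

Besides the shell and the picture viewer there is one more tool, called as name([rows], argument=value, ...), one row to a line, values as JSON. play_rows: Moves the arm, as the interface text tells. Its arguments: {"type":"object","properties":{"deltas":{"type":"array"},"newtons":{"type":"number"}},"required":["deltas"]}

```bash
mkdir -p pics; cat > h.py <<'E'
from workcell import *
import numpy as np, cv2
from scipy.spatial.transform import Rotation as R
def K(c):
    f=240/np.tan(np.radians(c['fovy'])/2); return f
def rot(c):
    r=np.array(c['rotation'],float)
    return r if r.shape==(3,3) else R.from_euler('xyz',r).as_matrix()
def ray(c,u,v):
    f=K(c); d=np.array([(u-c['cx'])/f,(v-c['cy'])/f]); s=d.copy()
    for _ in range(20): s=d/(1+c['k1']*(s@s))
    return np.array(c['xyz']),rot(c)@np.array([s[0],s[1],1])
def onz(c,u,v,z):
    o,d=ray(c,u,v); return o+d*(z-o[2])/d[2]
def proj(c,p):
    q=rot(c).T@(np.array(p)-c['xyz']); s=q[:2]/q[2]; s=s*(1+c['k1']*(s@s)); return s*K(c)+[c['cx'],c['cy']]
E
python3 - <<'E'
from h import *
for n in ['scene','top','wrist']:
    c=get_calibration(n);print(n,c)
    cv2.imwrite(f'pics/{n}0.png',grab_frame(n)[:,:,::-1])
print(observe())
E
```

```text
scene {'fovy': 50.795824432501476, 'cx': 317.4292224984488, 'cy': 247.63773946217148, 'k1': -0.08866235077578209, 'xyz': array([0.82902729, 0.33506038, 0.74193836]), 'rotation': array([-2.52581994, -0.01442523,  2.35484405])}
top {'fovy': 52.108387234620075, 'cx': 317.59862093241816, 'cy': 238.79208335545425, 'k1': -0.09154728336871357, 'xyz': array([0.33608033, 0.02311109, 1.07282038]), 'rotation': array([-2.9612104 , -0.02360627, -1.54726744])}
wrist {'fovy': 60.62889631597743, 'cx': 316.28481039756196, 'cy': 240.58578305164917, 'k1': -0.056527846824642715, 'xyz': array([ 0.34302982, -0.52737554,  0.37405065]), 'rotation': array([ 2.86017260e+00,  1.10671048e-03, -1.10540887e+00])}
{'clock': 0.15, 'qpos': array([ 1.03583877,  0.52187387, -0.03633376,  1.59985394,  0.02119865,
        1.02111345, -0.11278549]), 'qd': array([-6.29940885e-04, -4.41911846e-04, -3.25843312e-03, -1.15385324e-03,
        3.34356403e-04, -5.87673132e-05,  1.13812253e-04]), 'joint_efforts': array([ 3.70176815e-05, -9.27391434e+01,  1.98007800e+00, -3.70054865e+01,
        1.78984925e-02,  6.38600482e-03,  2.46007579e-05]), 'position': array([ 0.27999469, -0.5584954 ,  0.23086817]), 'tool_rot': array([-3.14073055e+00,  5.37320293e-05,  4.64764143e-01]), 'force': array([0.66736293, 0.61670408, 0.35292975]), 'moment': array([ 0.02367463, -0.00424977,  0.00958491]), 'finger_force': 0.0, 'grip_width': 0.08540040152490615}
```

View pics/top0.png

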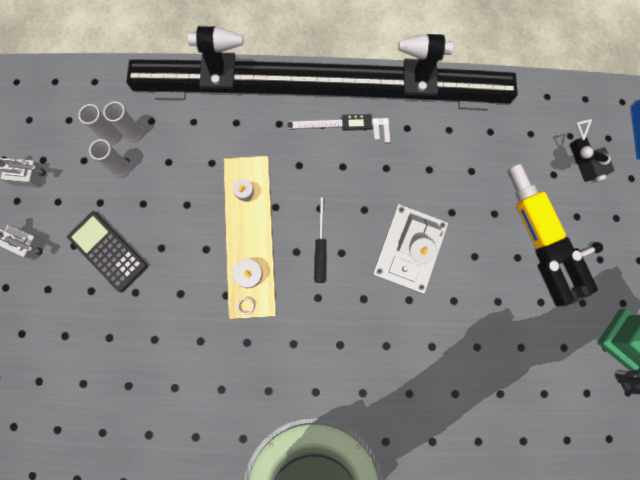

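View pics/scene0.png

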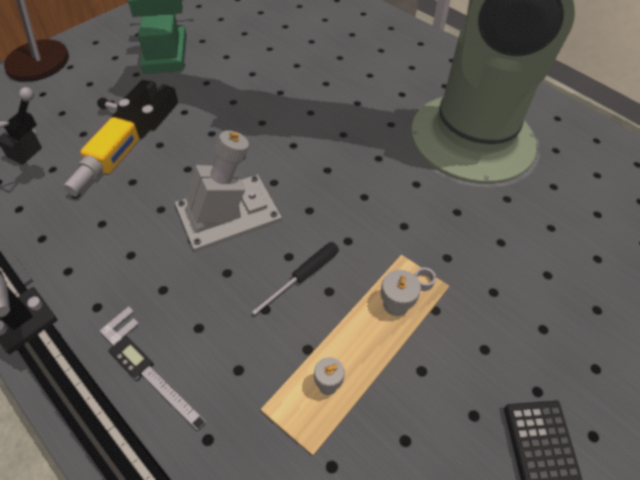

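Top view: board spans (224..275, 157..318), with the small plug at (243,189), the large one at (247,272) and the ring at (247,306). The plate has corners (401,206), (447,223), (425,292), (376,275), and the plug head is near (423,250). I'll zoom in on both views.

```bash
python3 - <<'E'
from h import *
t=cv2.imread('pics/top0.png');s=cv2.imread('pics/scene0.png')
a=cv2.resize(t[195:305,365:465],(400,440),interpolation=cv2.INTER_CUBIC)
b=cv2.resize(s[120:250,170:290],(400,433),interpolation=cv2.INTER_CUBIC)
o=np.zeros((440,800,3),np.uint8);o[:,:400]=a;o[:433,400:]=b
cv2.imwrite('pics/z1.png',o)
ct=get_calibration('top');cs=get_calibration('scene')
P=[onz(ct,*p,.012)for p in[(401,206),(447,223),(425,292),(376,275)]]
print('plate',np.round(P,4),[np.linalg.norm(P[i]-P[i-1])for i in range(4)])
B=[onz(ct,*p,.01)for p in[(224,157.5),(268.5,156),(275,316),(229,318.5)]]
print('board',np.round(B,4),np.mean(B,0),[np.linalg.norm(B[i]-B[i-1])for i in range(4)])
B=[onz(cs,*p,.01)for p in[(403,256),(449,288),(313,454),(263,409)]]
print('board s',np.round(B,4),np.mean(B,0))
def tri(p,q):
    o1,d1=ray(ct,*p);o2,d2=ray(cs,*q)
    s=np.linalg.lstsq(np.c_[d1,-d2],o2-o1,rcond=None)[0];a=o1+d1*s[0];b=o2+d2*s[1];return (a+b)/2,np.linalg.norm(a-b)
print('small',tri((242.5,188),(331,369)));print('large',tri((247.5,272),(402,283)));print('plug elbow',tri((424,250),(234,136)))
E
```

```text
plate [[ 0.61   -0.1825  0.012 ]
 [ 0.5741 -0.2863  0.012 ]
 [ 0.4189 -0.234   0.012 ]
 [ 0.4535 -0.1265  0.012 ]] [np.float64(0.1661909349852125), np.float64(0.10981280210448871), np.float64(0.1637945118710306), np.float64(0.11299308763011649)]
board [[0.7123 0.2197 0.01  ]
 [0.7187 0.1187 0.01  ]
 [0.3599 0.0899 0.01  ]
 [0.3518 0.1881 0.01  ]] [0.53569681 0.15411225 0.01      ] [np.float64(0.36189166867154793), np.float64(0.10121506841873945), np.float64(0.3599560258366077), np.float64(0.09859278628901749)]
board s [[0.36   0.0953 0.01  ]
 [0.3549 0.1926 0.01  ]
 [0.7085 0.2211 0.01  ]
 [0.7154 0.1246 0.01  ]] [0.53470419 0.15838771 0.01      ]
small (array([0.6218086 , 0.16602931, 0.07507235]), np.float64(0.003725593535946569))
large (array([0.44452664, 0.14668144, 0.07724151]), np.float64(0.004137773773400721))
plug elbow (array([ 0.48269341, -0.1911868 ,  0.18147269]), np.float64(0.002307453705667951))
```

View pics/z1.png

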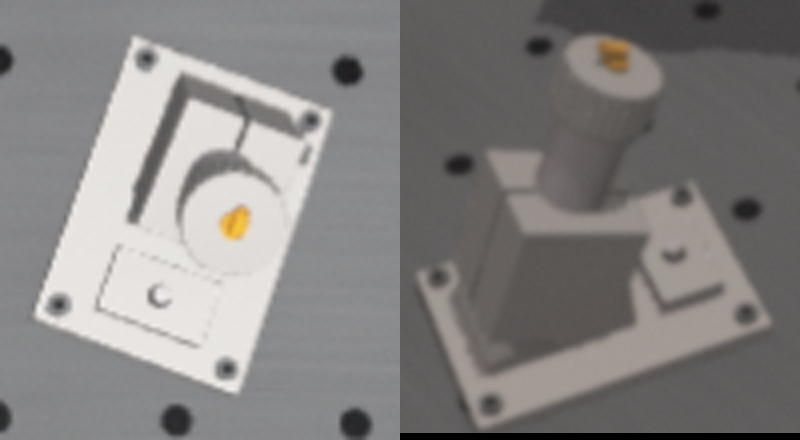

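```bash
cat >> h.py <<'E'
def goal(yaw_lean=None,a=None,yaz=None,down=False):
    """tool rotation with z=-a and y along azimuth yaz (projected)"""
    z=-np.array(a); d=np.array([np.cos(yaz),np.sin(yaz),0]); y=d-z*(d@z); y/=np.linalg.norm(y)
    return np.c_[np.cross(y,z),y,z]
def delta(p,Rm):
    s=observe(); R0=R.from_euler('xyz',s['tool_rot'])
    dp=R0.inv().apply(np.array(p)-s['position'])/.5
    dr=(R0.inv()*R.from_matrix(Rm)).as_rotvec()/np.radians(120)
    print('delta',np.round(dp,4),np.round(dr,4),'q',np.round(s['qpos'],2),'F',np.round(s['force'],1)); return dp,dr
E
python3 - <<'E'
from h import *
ct=get_calibration('top');cs=get_calibration('scene')
def tri(p,q):
    o1,d1=ray(ct,*p);o2,d2=ray(cs,*q)
    s=np.linalg.lstsq(np.c_[d1,-d2],o2-o1,rcond=None)[0];a=o1+d1*s[0];b=o2+d2*s[1];return (a+b)/2,np.linalg.norm(a-b)
P=[onz(ct,365+u/4,195+v/4,.012)for u,v in[(132,37),(331,110),(240,392),(35,318)]]
L=(P[2]+P[3]-P[0]-P[1])/2; W=(P[0]+P[3]-P[1]-P[2])/2
print(np.linalg.norm(L),np.linalg.norm(W),np.degrees(np.arctan2(L[1],L[0])),np.degrees(np.arctan2(W[1],W[0])),np.mean(P,0))
S=[onz(cs,170+(u-400)/3.333,120+v/3.333,.012)for u,v in[(480,430),(771,323),(692,180),(417,270)]]
print(np.round(S,3)); L2=(S[1]+S[2]-S[0]-S[3])/2; print(np.linalg.norm(L2),np.degrees(np.arctan2(L2[1],L2[0])),np.mean(S,0))
h,e=tri((423.75,250.5),(233.9,140.7)); print('headtop',h,e)
az=np.arctan2(L[1],L[0]); t=np.radians(25); a=np.array([np.sin(t)*np.cos(az),np.sin(t)*np.sin(az),np.cos(t)])
m=h-.033*a; print('a',a,'mouth',m)
for k in(.033,0,-.045):
    u=proj(ct,m+k*a);v=proj(cs,m+k*a);print(k,(u-[365,195])*4,(v-[170,120])*3.333+[400,0])
delta(m+.12*a,goal(a=a,yaz=az+np.pi))
E
```

```text
0.1679224924057697 0.11866713994271792 161.2034080840644 71.25280655632054 [ 0.51508907 -0.20480507  0.012     ]
[[ 0.614 -0.173  0.012]
 [ 0.454 -0.118  0.012]
 [ 0.414 -0.231  0.012]
 [ 0.572 -0.288  0.012]]
0.1682679150911147 160.50044109387605 [ 0.51343593 -0.20254242  0.012     ]
headtop [ 0.48334134 -0.19310857  0.17051296] 0.0028997566299691887
a [-0.40007937  0.13617157  0.90630779] mouth [ 0.49654396 -0.19760223  0.1406048 ]
0.033 [232.6335644  224.01606209] [610.07772529  68.25206284]
0 [226.9565465  206.95276482] [591.05874822 120.92346981]
-0.045 [219.7907775 185.4419368] [566.63461314 188.9011725 ]
delta [ 0.6395 -0.5234 -0.0366] [-0.1981  0.0809 -0.3655] q [ 1.04  0.52 -0.04  1.6   0.02  1.02 -0.11] F [0.7 0.6 0.4]
```

play_rows([
  [0.64,-0.523,-0.036,-0.198,0.081,-0.366,0],
  [0.64,-0.523,-0.036,-0.198,0.081,-0.366,0],
  [0.64,-0.523,-0.036,-0.198,0.081,-0.366,0],
  [0.64,-0.523,-0.036,-0.198,0.081,-0.366,0],
  [0.64,-0.523,-0.036,-0.198,0.081,-0.366,0],
  [0.64,-0.523,-0.036,-0.198,0.081,-0.366,0],
  [0.64,-0.523,-0.036,-0.198,0.081,-0.366,0],
  [0.64,-0.523,-0.036,-0.198,0.081,-0.366,0],
  [0.64,-0.523,-0.036,-0.198,0.081,-0.366,0],
  [0.64,-0.523,-0.036,-0.198,0.081,-0.366,0],
], newtons=110)

```text
clock: 1.15
position: [0.451, -0.177, 0.2499]
tool_rot: [2.703, -0.001, 1.25]
force: [0.1, 0.7, 0.3]
grip_width: 0.0857
finger_force: 0.0
```

```bash
python3 - <<'E'
from h import *
c=get_calibration('wrist')
cv2.imwrite('pics/w1.png',grab_frame('wrist')[:,:,::-1])
az=np.radians(161); t=np.radians(25); a=np.array([np.sin(t)*np.cos(az),np.sin(t)*np.sin(az),np.cos(t)])
m=np.array([.4965,-.1976,.1425]);delta(m+.12*a,goal(a=a,yaz=az+np.pi));print(observe()['position'],observe()['tool_rot'],observe()['clock'])
for k in(.046,.033,0):print(proj(c,m+k*a))
th=np.linspace(0,2*np.pi,8,endpoint=False);G=goal(a=a,yaz=az)
for x in th:print(np.round(proj(c,m+.033*a+.025*(G[:,0]*np.cos(x)+G[:,1]*np.sin(x)))),end=' ')
E
```

```text
delta [-0.0046  0.0002 -0.0037] [ 0.0005 -0.0017  0.0042] q [ 0.57  0.1  -0.36  2.27  0.24  0.35 -0.31] F [-0.4 -0.2  0.2]
[ 0.44995298 -0.17915063  0.24953277] [2.70415275e+00 5.23708960e-04 1.24875712e+00] 1.2
[314.58577623 262.96647453]
[314.63870775 255.7525757 ]
[314.75142108 240.41546094]
[314. 295.] [285. 284.] [272. 255.] [284. 226.] [315. 214.] [346. 227.] [357. 256.] [344. 284.]
```

View pics/w1.png

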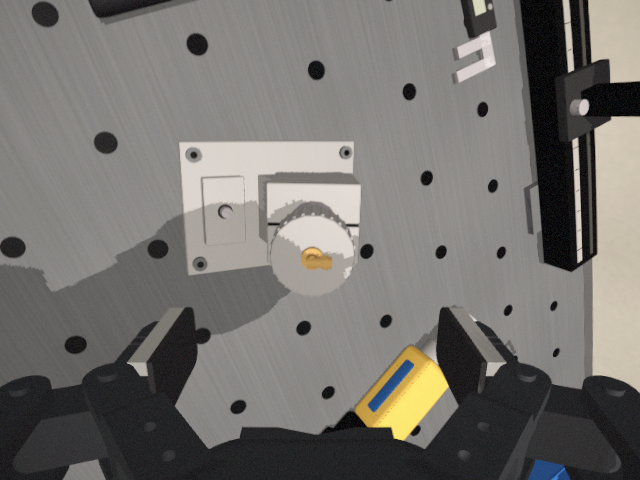

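The head appears at (312,255) with radius 42 px against a prediction of (314.6,256), so it is about 1 mm off. The plate edges are square with the picture, so the yaw is right.

play_rows([
  [0,-0.0024,0.06,0,0,0,0],
  [0,-0.0024,0.1,0,0,0,0],
  [0,-0.0024,0.12,0,0,0,0],
  [0,-0.0024,0.12,0,0,0,0],
])

```text
clock: 1.6
position: [0.4713, -0.1901, 0.193]
tool_rot: [2.707, 0.001, 1.243]
force: [-0.5, 0.4, 1.0]
grip_width: 0.0852
finger_force: 0.0
```

```bash
python3 - <<'E'
from h import *
c=get_calibration('wrist')
cv2.imwrite('pics/w2.png',grab_frame('wrist')[:,:,::-1])
az=np.radians(161); t=np.radians(25); a=np.array([np.sin(t)*np.cos(az),np.sin(t)*np.sin(az),np.cos(t)])
m=np.array([.4965,-.1976,.1425]);delta(m,goal(a=a,yaz=az+np.pi))
th=np.linspace(0,2*np.pi,4,endpoint=False);G=goal(a=a,yaz=az);print(proj(c,m+.033*a))
for x in th:print(np.round(proj(c,m+.033*a+.025*(G[:,0]*np.cos(x)+G[:,1]*np.sin(x)))),end=' ')
E
```

```text
delta [0.0019 0.0044 0.1152] [-0.0005 -0.0004  0.0019] q [ 0.44  0.24 -0.23  2.28  0.48  0.21 -0.55] F [0.3 0.1 0.1]
[321.19258198 286.17564648]
[321. 337.] [264. 286.] [322. 231.] [378. 286.]
```

View pics/w2.png

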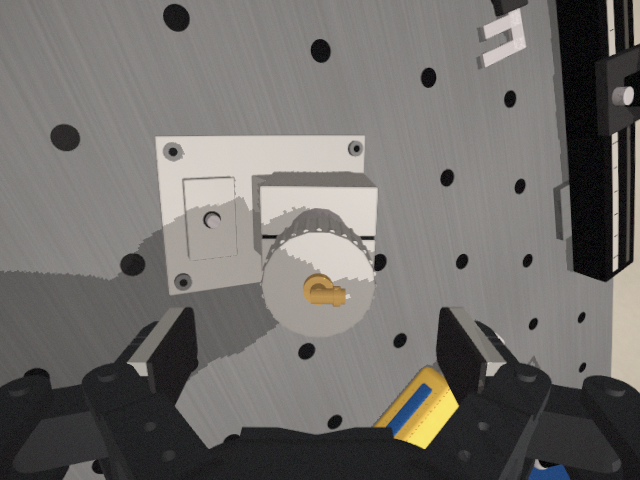

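Head centre is at (318.5,284) and predicted at (321,286): a correction of about 1 mm. I'll descend and close.

play_rows([
  [0.0037,0.002,0.06,0,0,0,0],
  [0.0037,0.002,0.1,0,0,0,0],
  [0.0037,0.002,0.119,0,0,0,0],
  [0.0037,0.002,0.119,0,0,0,0],
  [0.0037,0.002,0.119,0,0,0,0],
  [0.0037,0.002,0.119,0,0,0,0.2],
  [0.0037,0.002,0.119,0,0,0,0.3],
  [0.0037,0.002,0.119,0,0,0,0.4],
], newtons=110)

```text
clock: 2.45
position: [0.4966, -0.1961, 0.1413]
tool_rot: [2.705, 0.001, 1.243]
force: [-8.2, 3.4, 0.8]
grip_width: 0.0514
finger_force: 3.1
```

play_rows([
  [0,0,0,0,0,0,0.6],
  [0,0,0,0,0,0,1],
  [0,0,0,0,0,0,1],
  [0,0,0,0,0,0,1],
  [0,0,0,0,0,0,1],
  [0,0,0,0,0,0,1],
])

```text
clock: 3.05
position: [0.4961, -0.196, 0.1413]
tool_rot: [2.705, 0.002, 1.244]
force: [-16.8, 6.1, 17.4]
grip_width: 0.0481
finger_force: 109.2
```

```bash
python3 - <<'E'
from h import *
cv2.imwrite('pics/w3.png',grab_frame('wrist')[:,:,::-1])
cv2.imwrite('pics/s3.png',grab_frame('scene')[:,:,::-1])
s=observe();print(s)
az=np.radians(161); t=np.radians(25); a=np.array([np.sin(t)*np.cos(az),np.sin(t)*np.sin(az),np.cos(t)])
m=np.array([.4965,-.1976,.1425]);delta(m,goal(a=a,yaz=az+np.pi))
E
```

```text
{'clock': 3.15, 'qpos': array([ 0.49723886,  0.39132562, -0.31097954,  2.27064439,  1.22151203,
        0.16786112, -1.27438495]), 'qd': array([ 7.15474572e-04,  5.37677873e-04, -1.16431796e-03,  2.68471397e-05,
        5.53135318e-04, -2.62788663e-05,  5.05322300e-04]), 'joint_efforts': array([-6.66761678e-01, -5.92206502e+01, -1.97213486e+00, -2.88874501e+01,
        8.57790448e-01, -1.62701458e+00,  2.93239939e-02]), 'position': array([ 0.49610624, -0.19598539,  0.14125514]), 'tool_rot': array([2.70520004e+00, 1.61837852e-03, 1.24352671e+00]), 'force': array([-17.08842849,   4.46551862,  15.48624614]), 'moment': array([ 0.69736719,  2.22225706, -0.11514687]), 'finger_force': 109.2379367351532, 'grip_width': 0.04780487512510535}
delta [-0.0028  0.0027 -0.0015] [ 0.     -0.0002  0.0022] q [ 0.5   0.39 -0.31  2.27  1.22  0.17 -1.27] F [-17.1   4.5  15.5]
```

Gripped, with about 21 N pressing inward along the axis and about 10 N sideways. I'll relieve it slightly while starting a small twist.

play_rows([
  [0,-0.0008,-0.001,0,0,0.04,1],
  [0,-0.0008,-0.002,0,0,0.08,1],
  [0,-0.0008,-0.002,0,0,0.12,1],
  [0,-0.0008,-0.002,0,0,0.12,1],
])

```text
clock: 3.55
position: [0.496, -0.1958, 0.1418]
tool_rot: [2.717, -0.105, 1.013]
force: [-4.0, -0.2, -0.9]
grip_width: 0.048
finger_force: 114.3
```

```bash
cat > st.py <<'E'
from h import *
s=observe();Rm=R.from_euler('xyz',s['tool_rot'])
az=np.radians(161); t=np.radians(25); a=np.array([np.sin(t)*np.cos(az),np.sin(t)*np.sin(az),np.cos(t)])
m=np.array([.4965,-.1976,.1425])
z=Rm.as_matrix()[:,2]; G=goal(a=a,yaz=az+np.pi); d=s['position']-m
y=Rm.as_matrix()[:,1]
print('t',s['clock'],'q',np.round(s['qpos'],2),'pull out N',round(-s['force']@a,1),'F tool',np.round(Rm.inv().apply(s['force']),1),'Fw',np.round(s['force'],1),'Mtool',np.round(Rm.inv().apply(s['moment']),2))
print('axial mm',d@a*1e3,'lat(x,y fixed)',(G.T@d)[:2]*1e3,'twist',np.degrees(np.arctan2(-(y@G[:,0]),y@G[:,1])),'tilt',np.degrees(np.arccos(-z@a)),'grip',s['grip_width'],s['finger_force'])
E
python3 st.py
```

```text
t 3.55 q [ 0.5   0.39 -0.31  2.27  1.21  0.17 -1.52] pull out N -0.7 F tool [-2.3 -3.3 -0.7] Fw [-4.  -0.2 -0.9] Mtool [ 1.16 -0.59  0.45]
axial mm -0.19777418286555626 lat(x,y fixed) [ 1.49469273 -1.26993486] twist 14.256760593083277 tilt 0.04719775831509982 grip 0.04804589508446911 114.25312757492065
```

play_rows([
  [0,0,0,0,0,-0.06,1],
  [0,0,0,0,0,-0.12,1],
  [0,0,-0.0006,0,0,-0.18,1],
  [0,0,-0.0012,0,0,-0.24,1],
  [0,0,-0.0018,0,0,-0.3,1],
  [0,0,-0.0024,0,0,-0.36,1],
  [0,0,-0.003,0,0,-0.42,1],
  [0,0,-0.0036,0,0,-0.48,1],
  [0,0,-0.0042,0,0,-0.54,1],
  [0,0,-0.0048,0,0,-0.6,1],
])

```text
clock: 4.55
position: [0.4944, -0.1958, 0.1433]
tool_rot: [2.902, 0.366, 2.211]
force: [-2.3, -1.7, -10.3]
grip_width: 0.0478
finger_force: 114.2
```

```bash
python3 st.py
```

```text
t 4.55 q [ 0.67  0.41 -0.52  2.26  1.28  0.25 -0.3 ] pull out N 8.6 F tool [ 3.7 -5.1  8.6] Fw [ -2.3  -1.7 -10.3] Mtool [1.41 1.17 0.48]
axial mm 1.7884646568559455 lat(x,y fixed) [ 1.02407498 -1.95782852] twist -58.25242665849352 tilt 0.07363538749940346 grip 0.047833653996228485 114.19772386550903
```

play_rows([
  [0,0,0,0,0,-0.06,1],
  [0,0,-0.0004,0,0,-0.12,1],
  [0,0,-0.0009,0,0,-0.18,1],
  [0,0,-0.0014,0,0,-0.24,1],
  [0,0,-0.0019,0,0,-0.3,1],
  [0,0,-0.0024,0,0,-0.36,1],
  [0,0,-0.0029,0,0,-0.42,1],
  [0,0,-0.0034,0,0,-0.48,1],
  [0,0,-0.0039,0,0,-0.54,1],
  [0,0,-0.0044,0,0,-0.6,1],
])

```text
clock: 5.55
position: [0.4935, -0.196, 0.1453]
tool_rot: [-2.849, 0.327, -2.723]
force: [-2.4, -4.7, -9.9]
grip_width: 0.048
finger_force: 114.3
```

```bash
python3 st.py
```

```text
t 5.55 q [ 0.78  0.43 -0.66  2.26  1.31  0.31  0.94] pull out N 8.6 F tool [ 7.  -0.8  8.6] Fw [-2.4 -4.7 -9.9] Mtool [-0.18  1.82  0.37]
axial mm 4.001757362625565 lat(x,y fixed) [ 0.51388828 -1.83986865] twist -130.23003960292874 tilt 0.07823951976528656 grip 0.047959397833823345 114.2854642868042
```

play_rows([
  [0.0003,0,0,0,0,-0.06,1],
  [0.0006,0,-0.0005,0,0,-0.12,1],
  [0.0008,0,-0.001,0,0,-0.18,1],
  [0.0008,0,-0.0015,0,0,-0.24,1],
  [0.0008,0,-0.002,0,0,-0.3,1],
  [0.0008,0,-0.0025,0,0,-0.36,1],
  [0.0008,0,-0.003,0,0,-0.42,1],
  [0.0008,0,-0.0035,0,0,-0.48,1],
  [0.0008,0,-0.004,0,0,-0.54,1],
  [0.0008,0,-0.0045,0,0,-0.6,1],
])

```text
clock: 6.55
position: [0.4928, -0.196, 0.1476]
tool_rot: [-2.735, -0.161, -1.548]
force: [0.8, -4.8, -7.0]
grip_width: 0.0479
finger_force: 114.2
```

```bash
python3 st.py
```

```text
t 6.55 q [ 0.87  0.45 -0.77  2.26  1.32  0.37  2.19] pull out N 7.3 F tool [3.6 2.4 7.3] Fw [ 0.8 -4.8 -7. ] Mtool [-1.08  0.71  0.48]
axial mm 6.322002605143546 lat(x,y fixed) [ 0.33227769 -1.52585956] twist 157.76440222999116 tilt 0.03482958837120357 grip 0.04787954919729884 114.20991539955139
```

play_rows([
  [0.0003,0.0002,0,0,0,0.06,1],
  [0.0003,0.0002,0,0,0,0.13,1],
  [0.0003,0.0002,-0.0006,0,0,0.2,1],
  [0.0003,0.0002,-0.0012,0,0,0.27,1],
  [0.0003,0.0002,-0.0018,0,0,0.34,1],
  [0.0003,0.0002,-0.0024,0,0,0.41,1],
  [0.0003,0.0002,-0.003,0,0,0.48,1],
  [0.0003,0.0002,-0.0036,0,0,0.55,1],
  [0.0003,0.0002,-0.0042,0,0,0.62,1],
  [0.0003,0.0002,-0.0048,0,0,0.69,1],
])

```text
clock: 7.55
position: [0.4914, -0.195, 0.1494]
tool_rot: [-2.921, 0.378, -2.926]
force: [-2.9, -1.0, -9.7]
grip_width: 0.0479
finger_force: 114.4
```

```bash
python3 st.py
```

```text
t 7.55 q [ 0.76  0.41 -0.64  2.26  1.27  0.3   0.78] pull out N 7.7 F tool [6.4 1.4 7.7] Fw [-2.9 -1.  -9.7] Mtool [-0.56  1.79 -0.41]
axial mm 8.68509485874563 lat(x,y fixed) [ 0.77613211 -2.25315944] twist -118.89094069600534 tilt 0.06701959119622813 grip 0.047856062073497595 114.43498849868774
```

play_rows([
  [0.0004,0,-0.0004,0,0,0.07,1],
  [0.0006,0,-0.001,0,0,0.14,1],
  [0.0006,0,-0.0016,0,0,0.21,1],
  [0.0006,0,-0.0022,0,0,0.28,1],
  [0.0006,0,-0.0028,0,0,0.35,1],
  [0.0006,0,-0.0034,0,0,0.42,1],
  [0.0006,0,-0.004,0,0,0.49,1],
  [0.0006,0,-0.0046,0,0,0.56,1],
  [0.0006,0,-0.0052,0,0,0.63,1],
  [0.0006,0,-0.0058,0,0,0.7,1],
])

```text
clock: 8.55
position: [0.4905, -0.1942, 0.1522]
tool_rot: [2.776, 0.243, 1.804]
force: [0.3, 1.2, -9.8]
grip_width: 0.0477
finger_force: 114.2
```

```bash
python3 st.py
```

```text
t 8.55 q [ 0.61  0.37 -0.44  2.27  1.16  0.22 -0.6 ] pull out N 8.8 F tool [ 3.4 -2.8  8.8] Fw [ 0.3  1.2 -9.8] Mtool [ 1.03  0.93 -0.38]
axial mm 11.626328408861307 lat(x,y fixed) [ 1.29498771 -2.04584743] twist -34.925843555198426 tilt 0.09141820957649836 grip 0.047702873655863676 114.24949765205383
```

play_rows([
  [0,0,-0.0004,0,0,0.07,1],
  [0,0,-0.001,0,0,0.14,1],
  [0,0,-0.0015,0,0,0.21,1],
  [0,0,-0.002,0,0,0.28,1],
  [0,0,-0.0026,0,0,0.35,1],
  [0,0,-0.0032,0,0,0.42,1],
  [0,0,-0.0038,0,0,0.49,1],
  [0,0,-0.0044,0,0,0.56,1],
  [0,0,-0.005,0,0,0.63,1],
  [0,0,-0.0056,0,0,0.7,1],
])

```text
clock: 9.55
position: [0.4898, -0.1941, 0.1551]
tool_rot: [2.846, -0.326, 0.432]
force: [2.3, -1.5, -8.0]
grip_width: 0.0478
finger_force: 114.4
```

```bash
python3 st.py
```

```text
t 9.55 q [ 0.5   0.35 -0.31  2.28  1.02  0.17 -1.94] pull out N 8.4 F tool [-1.1 -0.1  8.4] Fw [ 2.3 -1.5 -8. ] Mtool [ 0.05 -0.56 -0.35]
axial mm 14.531925276912329 lat(x,y fixed) [ 1.14687709 -1.44041158] twist 49.08384451618353 tilt 0.08408105992720423 grip 0.047783592698851726 114.35226202011108
```

play_rows([
  [0,0,0,0,0,-0.06,1],
  [0,0,0,0,0,-0.13,1],
  [0,0,-0.0006,0,0,-0.2,1],
  [0,0,-0.0012,0,0,-0.27,1],
  [0,0,-0.0018,0,0,-0.34,1],
  [0,0,-0.0024,0,0,-0.41,1],
  [0,0,-0.003,0,0,-0.48,1],
  [0,0,-0.0036,0,0,-0.55,1],
  [0,0,-0.0042,0,0,-0.62,1],
  [0,0,-0.0048,0,0,-0.69,1],
])

```text
clock: 10.55
position: [0.4883, -0.1937, 0.1568]
tool_rot: [2.774, 0.239, 1.794]
force: [0.4, 0.2, -9.7]
grip_width: 0.048
finger_force: 114.7
```

play_rows([
  [0,0,-0.0004,0,0,-0.07,1],
  [0,0,-0.001,0,0,-0.14,1],
  [0,0,-0.0016,0,0,-0.21,1],
  [0,0,-0.0022,0,0,-0.28,1],
  [0,0,-0.0028,0,0,-0.35,1],
  [0,0,-0.0034,0,0,-0.42,1],
  [0,0,-0.004,0,0,-0.49,1],
  [0,0,-0.0046,0,0,-0.56,1],
  [0,0,-0.0052,0,0,-0.63,1],
  [0,0,-0.0058,0,0,-0.7,1],
])

```text
clock: 11.55
position: [0.4868, -0.1939, 0.1594]
tool_rot: [-2.925, 0.381, -2.937]
force: [0.3, -1.4, -9.5]
grip_width: 0.0479
finger_force: 114.5
```

```bash
python3 st.py
```

```text
t 11.55 q [ 0.92  0.43 -0.83  2.26  1.25  0.38  0.79] pull out N 8.9 F tool [3.5 0.5 8.9] Fw [ 0.3 -1.4 -9.5] Mtool [-0.16  1.35  0.42]
axial mm 19.657804872052925 lat(x,y fixed) [ 0.39768305 -2.26112942] twist -118.31077788929646 tilt 0.05403779265779141 grip 0.047919837551505584 114.54432606697083
```

play_rows([
  [0,0,-0.0004,0,0,-0.07,1],
  [0,0,-0.001,0,0,-0.14,1],
  [0,0,-0.0017,0,0,-0.21,1],
  [0,0,-0.0024,0,0,-0.28,1],
  [0,0,-0.0031,0,0,-0.35,1],
  [0,0,-0.0038,0,0,-0.42,1],
  [0,0,-0.0046,0,0,-0.49,1],
  [0,0,-0.0054,0,0,-0.56,1],
  [0,0,-0.0062,0,0,-0.63,1],
  [0,0,-0.007,0,0,-0.68,1],
])

```text
clock: 12.55
position: [0.486, -0.1937, 0.163]
tool_rot: [-2.728, -0.145, -1.585]
force: [-2.0, -2.2, 2.8]
grip_width: 0.0477
finger_force: 114.9
```

```bash
python3 st.py
```

```text
t 12.55 q [ 1.04  0.47 -0.99  2.25  1.29  0.47  2.2 ] pull out N -3.1 F tool [ 2.6  0.8 -3.1] Fw [-2.  -2.2  2.8] Mtool [-0.53  0.63  0.08]
axial mm 23.342955179051213 lat(x,y fixed) [ 0.24043726 -1.48025228] twist 160.07297746551532 tilt 0.02135416426373686 grip 0.04771505607082428 114.88110423088074
```

play_rows([
  [0.0002,0,-0.002,0,0,0,1],
  [0.0002,0,-0.005,0,0,0,1],
  [0.0002,0,-0.009,0,0,0,1],
  [0.0002,0,-0.014,0,0,0,1],
  [0.0002,0,-0.02,0,0,0,1],
  [0.0002,0,-0.026,0,0,0,1],
  [0.0002,0,-0.032,0,0,0,1],
  [0.0002,0,-0.038,0,0,0,1],
  [0.0002,0,-0.044,0,0,0,1],
  [0.0002,0,-0.05,0,0,0,1],
])

```text
clock: 13.55
position: [0.4762, -0.1895, 0.1858]
tool_rot: [-2.726, -0.14, -1.592]
force: [1.3, 0.7, -2.3]
grip_width: 0.0478
finger_force: 115.2
```

```bash
python3 st.py; python3 - <<'E'
from h import *
s=cv2.cvtColor(grab_frame('scene'),cv2.COLOR_RGB2BGR);cv2.imwrite('pics/s4.png',s)
# bd mid from mean of plug top positions and board
print(observe()['position'])
E
```

```text
t 13.55 q [ 1.11  0.42 -1.05  2.26  1.15  0.47  2.31] pull out N 2.5 F tool [-1.  -0.3  2.5] Fw [ 1.3  0.7 -2.3] Mtool [-0.61 -0.2   0.02]
axial mm 48.51115911527049 lat(x,y fixed) [ 1.03130219 -1.46269965] twist 160.5460532839653 tilt 0.09371557998313984 grip 0.047815399305222335 115.17722725868225
[ 0.4761854  -0.18948705  0.18615714]
```

View pics/s4.png

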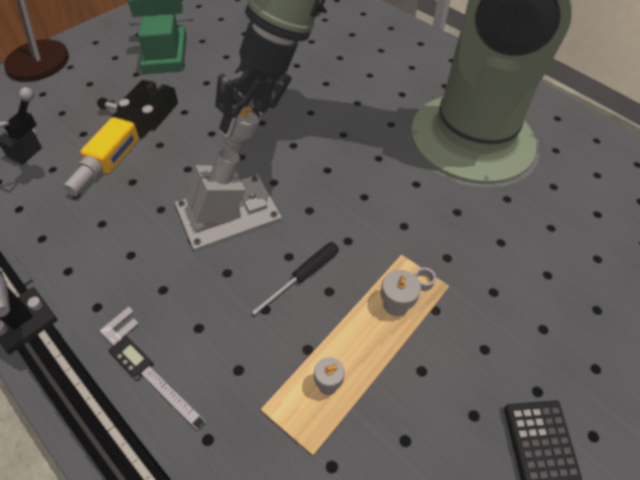

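The plug is out at (240,130), the block is standing on its plate, and the board pieces are undisturbed. Next I raise it.

play_rows([
  [0,0,-0.02,0,0,0,1],
  [0,0,-0.04,0,0,0,1],
  [0,0,-0.06,0,0,0,1],
  [0,0,-0.08,0,0,0,1],
  [0,0,-0.08,0,0,0,1],
])

```text
clock: 14.1
position: [0.4602, -0.1844, 0.2225]
tool_rot: [-2.726, -0.141, -1.593]
force: [0.6, -0.3, -3.1]
grip_width: 0.0481
finger_force: 115.2
```

```bash
python3 - <<'E'
from h import *
p=np.array([.5345,.156,.2])
for az in(94.7,-85.3): delta(p,goal(a=[0,0,1],yaz=np.radians(az)))
print(observe()['position'])
E
```

```text
delta [-0.6834 -0.1429  0.0071] [-0.2105  0.0918  0.7022] q [ 1.28  0.35 -1.23  2.25  0.96  0.51  2.49] F [ 0.6 -0.3 -3.1]
delta [-0.6834 -0.1429  0.0071] [-0.0936 -0.2147 -0.7716] q [ 1.28  0.35 -1.23  2.25  0.96  0.51  2.49] F [ 0.6 -0.3 -3.1]
[ 0.46022637 -0.18435129  0.22253144]
```

play_rows([
  [-0.03,-0.007,0,-0.021,0.009,0.07,1],
  [-0.07,-0.015,0,-0.042,0.018,0.14,1],
  [-0.13,-0.028,0,-0.063,0.027,0.21,1],
  [-0.2,-0.042,0,-0.084,0.036,0.28,1],
  [-0.27,-0.057,0,-0.105,0.045,0.35,1],
  [-0.34,-0.071,0,-0.126,0.054,0.42,1],
  [-0.4,-0.084,0,-0.147,0.063,0.49,1],
  [-0.46,-0.096,0,-0.168,0.072,0.56,1],
  [-0.52,-0.109,0,-0.189,0.081,0.63,1],
  [-0.57,-0.12,0.004,-0.21,0.092,0.7,1],
])

```text
clock: 15.1
position: [0.5225, 0.1019, 0.2035]
tool_rot: [-3.13, 0.004, -3.019]
force: [0.5, -0.7, -2.4]
grip_width: 0.0477
finger_force: 115.1
```

```bash
cat > d.py <<'E'
from h import *
import sys
z=float(sys.argv[1]);delta(np.array([.5345,.156,z]),goal(a=[0,0,1],yaz=np.radians(94.7)))
s=observe();print(s['position'],s['grip_width'],s['clock'])
E
python3 d.py .15
```

```text
delta [-0.0366  0.1058  0.106 ] [-0.0056  0.0019  0.0194] q [ 0.36  0.55 -0.93  1.84  0.54  1.02  0.9 ] F [ 0.5 -0.7 -2.4]
[0.52254184 0.10185124 0.20354419] 0.04770838463079465 15.1
```

play_rows([
  [-0.02,0.05,0.03,-0.003,0.001,0.01,1],
  [-0.036,0.1,0.08,-0.005,0.002,0.019,1],
  [-0.036,0.105,0.106,-0.005,0.002,0.019,1],
  [-0.036,0.105,0.106,-0.005,0.002,0.019,1],
  [-0.036,0.105,0.106,-0.005,0.002,0.019,1],
  [-0.036,0.105,0.106,-0.005,0.002,0.019,1],
])

```text
clock: 15.7
position: [0.534, 0.1528, 0.1513]
tool_rot: [-3.139, 0.002, -3.055]
force: [-0.0, 0.7, -2.3]
grip_width: 0.0475
finger_force: 115.0
```

```bash
python3 d.py .042; python3 - <<'E'
from h import *
cv2.imwrite('pics/w5.png',np.hstack([cv2.resize(grab_frame(n)[:,:,::-1],(400,300)) for n in('wrist','scene')]))
E
```

```text
delta [-0.0011  0.0068  0.2186] [-0.0014  0.0009  0.0023] q [ 0.22  0.65 -0.87  1.83  0.61  0.95  0.74] F [-0.   0.7 -2.3]
[0.53403748 0.15284218 0.15131675] 0.04745221184865774 15.7
```

View pics/w5.png

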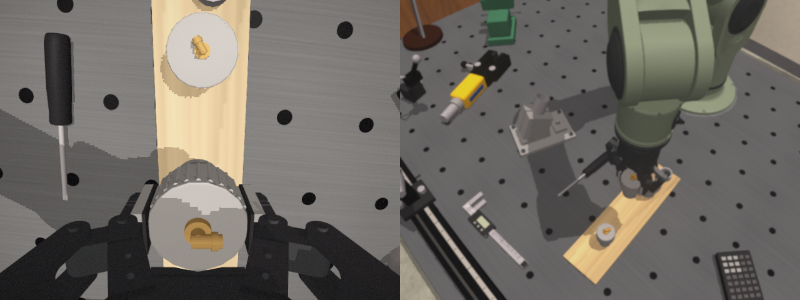

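The plug is held square and centred over the board line, and the large plug is ahead in line. I'll lower it.

play_rows([
  [0,0.003,0.03,0,0,0,1],
  [0,0.004,0.07,0,0,0,1],
  [0,0.004,0.11,0,0,0,1],
  [0,0.004,0.15,0,0,0,1],
  [0,0.004,0.18,0,0,0,1],
  [0,0.004,0.2,0,0,0,1],
  [0,0.004,0.21,0,0,0,1],
  [0,0.004,0.21,0,0,0,1],
  [0,0.004,0.21,0,0,0,1],
])

```text
clock: 16.7
position: [0.5338, 0.1556, 0.0461]
tool_rot: [-3.14, 0.001, -3.054]
force: [-0.1, 0.0, -2.2]
grip_width: 0.0475
finger_force: 115.0
```

play_rows([
  [0,0,0.003,0,0,0,1],
  [0,0,0.006,0,0,0,1],
  [0,0,0.01,0,0,0,1],
  [0,0,0.01,0,0,0,1],
])

```text
clock: 17.1
position: [0.5334, 0.1554, 0.0404]
tool_rot: [-3.139, 0.0, -3.054]
force: [0.2, 0.3, -2.1]
grip_width: 0.0479
finger_force: 115.0
```

```bash
python3 d.py .037
```

```text
delta [-0.0024  0.0011  0.0069] [-0.0011  0.0002  0.0027] q [ 0.12  0.8  -0.74  1.89  0.78  0.77  0.6 ] F [ 0.2  0.3 -2.1]
[0.53336795 0.15535423 0.04043989] 0.04785410489398086 17.1
```

play_rows([
  [0,0,0.002,0,0,0,1],
  [0,0,0.004,0,0,0,1],
  [0,0,0.004,0,0,0,1],
])

```text
clock: 17.4
position: [0.5334, 0.1554, 0.0385]
tool_rot: [-3.139, 0.001, -3.054]
force: [0.4, 0.4, -2.7]
grip_width: 0.0477
finger_force: 115.0
```

play_rows([
  [0,0,0.001,0,0,0,1],
  [0,0,0.002,0,0,0,1],
  [0,0,0.002,0,0,0,1],
])

```text
clock: 17.7
position: [0.5334, 0.1554, 0.0375]
tool_rot: [-3.139, 0.001, -3.054]
force: [-0.8, -1.1, -2.6]
grip_width: 0.0481
finger_force: 115.0
```

play_rows([
  [0,0,0.001,0,0,0,1],
  [0,0,0.002,0,0,0,1],
  [0,0,0.002,0,0,0,1],
])

```text
clock: 18.0
position: [0.5336, 0.1555, 0.0368]
tool_rot: [-3.139, 0.001, -3.054]
force: [-0.4, -0.4, 3.1]
grip_width: 0.0479
finger_force: 115.5
```

play_rows([
  [0,0,0.001,0,0,0,1],
  [0,0,0.002,0,0,0,1],
  [0,0,0.002,0,0,0,1],
])

```text
clock: 18.3
position: [0.5338, 0.1555, 0.0367]
tool_rot: [-3.139, 0.002, -3.054]
force: [-6.5, -4.0, 22.6]
grip_width: 0.0479
finger_force: 117.9
```

Contact came at the expected height. I'll back off the press and then open gently.

play_rows([
  [0,0,-0.001,0,0,0,1],
  [0,0,-0.0016,0,0,0,1],
  [0,0,-0.0016,0,0,0,1],
], newtons=40)

```text
clock: 18.6
position: [0.5336, 0.1555, 0.0368]
tool_rot: [-3.139, 0.001, -3.054]
force: [-1.8, -2.0, 8.2]
grip_width: 0.0477
finger_force: 116.4
```

play_rows([
  [0,0,0,0,0,0,0.4],
  [0,0,0,0,0,0,0.35],
  [0,0,0,0,0,0,0.3],
  [0,0,0,0,0,0,0.2],
  [0,0,0,0,0,0,0.1],
  [0,0,0,0,0,0,0],
  [0,0,0,0,0,0,0],
  [0,0,0,0,0,0,0],
])

```text
clock: 19.4
position: [0.5334, 0.1554, 0.0364]
tool_rot: [-3.139, 0.001, -3.054]
force: [-0.7, -0.4, 0.0]
grip_width: 0.0855
finger_force: 0.0
```

```bash
python3 d.py .037; python3 - <<'E'
from h import *
cv2.imwrite('pics/w6.png',grab_frame('wrist')[:,:,::-1])
E
```

```text
delta [-0.0022  0.001  -0.0012] [-0.0011  0.0003  0.0028] q [ 0.12  0.81 -0.74  1.89  0.78  0.76  0.6 ] F [-0.7 -0.4  0. ]
[0.53343062 0.15541852 0.03638438] 0.08552985111359443 19.4
```

View pics/w6.png

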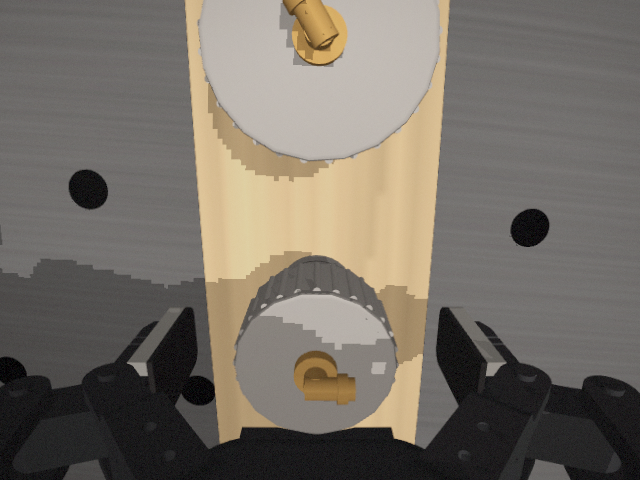

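The plug stands free, centred on the board at (316,362) with the fingers clear on both sides. I'll retreat straight up.

play_rows([
  [0,0,-0.02,0,0,0,0],
  [0,0,-0.06,0,0,0,0],
  [0,0,-0.12,0,0,0,0],
  [0,0,-0.18,0,0,0,0],
  [0,0,-0.24,0,0,0,0],
  [0,0,-0.3,0,0,0,0],
  [0,0,-0.34,0,0,0,0],
  [0,0,-0.36,0,0,0,0],
  [0,0,-0.36,0,0,0,0],
  [0,0,-0.36,0,0,0,0],
])

```text
clock: 20.45
position: [0.533, 0.1555, 0.2157]
tool_rot: [-3.139, -0.0, -3.054]
force: [0.1, -0.6, 0.4]
grip_width: 0.0854
finger_force: 0.0
```

```bash
python3 - <<'E'
from h import *
c=get_calibration('wrist');im=grab_frame('wrist')[:,:,::-1].copy()
for x,y in((.5345,.156),(.6242,.1634),(.4448,.1486)): cv2.drawMarker(im,tuple(int(v) for v in proj(c,[x,y,.071])),(0,0,255),0,14,1)
cv2.imwrite('pics/w7.png',im)
E
```

```text
(no output)
```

View pics/w7.png

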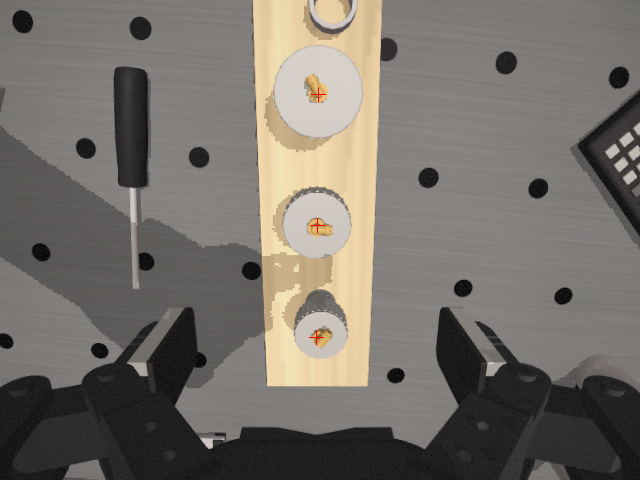

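All three plugs stand in line at (318,91), (317,226) and (321,335), with the moved one midway between the other two. The ring and scraper are undisturbed.

```bash
python3 -c "
from workcell import *
print(job_done())"
```

```text
the job is handed in; nothing more can be done
None
```

The plug was twisted free and drawn out with the tube block still on its plate. It now stands upright midway between the larger and smaller plugs, and the job is handed in at about 20 s of the 70 s allowed, though the hand-in returned no verdict.

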